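# Cam-lock the soap holder onto the shower shelf

### The job

Slide the loose soap holder along the shower shelf, between its two guide rails, until the down-turned end of its bolt is inside the open mouth of the cam disc's hook. Then turn the cam about half a turn clockwise by its wing, feeling the load, so that the hook draws the bolt in and pulls the holder tight on the silicone pads; stop when it is firmly tight, do not force it further, and let go. Leave the other things where they are.

Things in the scene. Friction and masses are not known exactly. Their poses are not given: they have to be found in the camera images.
- shelf: Fixed stainless shelf, a 610 x 270 mm plate with silicone edges, its top (the plate) 30 mm above its underside; origin at the underside, z up. Its x axis is the slide line: the cam lock stands at x = -100 mm; the holder starts about 200 mm on the +x side of the origin, on the plate, and is slid towards -x along y = 0.
- channel (a point): Point on the slide line (y = 0), on the plate, 75 mm to the +x side of the shelf's origin: the outer end of two steel guide rails, 16 mm high, that reach 95 mm inwards from here and leave a channel 80 mm wide for the 76 mm holder. Outwards they flare over 33 mm into a funnel about 109 mm wide at its mouth. Axes as the shelf's.
- pads (a point): Point on the slide line 21.5 mm to the -x side of the shelf's origin, 16 mm over the plate: where the front face of the holder meets the two springy silicone pads (one either side of the bolt), give or take 2.5 mm. How far in the pads sit differs each time and cannot be measured beforehand. Squeezing both takes about 15 N per mm.
- cam_axis (a point): Point on the cam's vertical axis half-way up its wing, 54 mm over the plate: the height to grip. The wing is an upright aluminium bar 46 mm long, 12 mm thick, 30 mm high (39 to 69 mm over the plate) on a 28 mm hub in the middle of a 120 mm disc. The bolt passes below the wing. Axes as the shelf's.
- cam_turn (a joint): Turn of the cam, rad, clockwise from above; at 0 the wing lies along the shelf's x axis (a dark dot marks its +x end). Range -0.6 to 4.1; starts within -0.3 to 0.1, where the hook's mouth faces the incoming bolt (leave it there until the bolt is in). Stays where left. Turning it free takes about 0.02 N m. Squeezing of the pads begins at some turn from 1.9 to 3.2, which must be felt.
- cam: The cam; origin on its axis at the plate, z up. On its disc stands the spiral hook wall, 10 to 22 mm over the plate. It catches the bolt end at a turn of about 0.5 and draws it 4 mm nearer per rad. Once the pads are squeezed torque is about 0.014 N m per N of its pull, and the pull grows 40 to 60 N per rad. Tight: a pull of 10 to 30 N (about 0.26 N m is the middle); less is loose; over 45 N crushes the pads.
- holder: Loose white plastic soap holder, 0.22 to 0.45 kg: a sled 96 mm long (its x), 76 mm wide, base 8 mm thick; origin at the middle of its underside, z up; its front and its steel bolt point to its -x. In place its x axis lies along the shelf's x axis, and it stands on the plate. Its front face is 48 mm ahead of the origin, 24 mm high; the bolt's bar is 26 to 33 mm above the underside.
- tab (a point): Centre of the holder's grip tab, 9 mm behind the holder's origin and 44 mm above its underside: upright, 10 mm thick (holder's x), 44 mm wide (its y), from 8 to 58 mm above the underside. Grip it with one finger ahead and one behind; ahead of it 40 mm are free, the soap behind it is 25 mm high. Axes as the holder's.
- pin (a point): Down-turned bolt end: an upright 10 mm steel pin 88 mm ahead of the holder's origin, 12 to 33 mm above its underside; the point is on its axis, 16 mm up. It has to come within 45 mm of the cam axis, inside the hook, before the cam is turned; with the holder touching the pads it is 36 to 41 mm from the axis.
- dish: Green ceramic dish, 92 mm across, 30 mm high, on the shelf; origin under its centre. Bystander.
- shampoo: Clear closed shampoo bottle, 58 mm across, 165 mm high, on the shelf at the cam's end; origin under its centre. Bystander.
- pumice: Aluminium foot pumice, 96 x 42 x 25 mm, on the shelf beside a guide rail; origin under its centre. Bystander.
- jar: Small amber jar with steel lid, 52 mm across, 45 mm high, on the shelf beside the other rail; origin under its centre. Bystander.
- brush: White long-handled back brush, 365 mm long, 30 mm high, lying left of the shelf; origin under its middle. Bystander.
- tumbler: White ceramic tumbler, 74 mm across, 95 mm high, left of the brush; origin under its centre. Bystander.
- gel: Grey shower gel bottle, 64 mm across, 150 mm high, right of the shelf; origin under its centre. Bystander.
Mind the look-alikes: they are no part of the job. Leave any blue look-alike of the holder alone.

How it is judged:
On the way:
1. the bolt end is inside the open mouth of the hook, the cam not yet turned (horizontal distance between pin and cam_axis below 0.0455 m and value of joint cam_turn below 0.6 rad and height (world z) of pin below 0.052 m), for 0.2 s.
At the end, for the whole second after the job is handed in: The cam has been turned past 1.9 rad and the hook pulls on the bolt with 10 to 30 N, the bolt end is within 43 mm of the cam axis, the holder stands flat on the shelf (tilt under 0.08 rad, raised less than 5 mm), in line with the slide line to 0.1 rad, and at rest (value of joint cam_turn above 1.9 rad and contact force between holder and cam between 10 and 30 N and horizontal distance between pin and cam_axis below 0.043 m and angle between holder's own z axis and vertical below 0.08 rad and angle between the x axis of holder and the x axis of shelf, either way round below 0.1 rad and linear speed of holder below 0.01 m/s and height (world z) of holder below 0.035 m); the robot touches nothing.
It fails at once if the hook pulls on the bolt with more than 45 N (silicone crushed) (contact force between holder and cam above 45 N).
It fails at once if another thing on the shelf or the ledge is moved more than 30 mm (distance of any of dish, shampoo, pumice, jar, brush, tumbler, gel from where it was at the start of the episode above 0.03 m).
It also fails if it takes over 72 s, if anything falls off the work surface, if the arm or the gripper's body presses on something with over 40 N, if the wrist force passes 120 N, or if a joint passes its speed limit or range.

### The arm

A 6-joint arm with a two-finger parallel gripper is mounted at the origin on the work surface. World frame = base frame: x ahead of the robot, y to its left, z up, the work surface at z = 0. Lengths are in m, angles in rad, forces in N, time in s.
With the tool pointing down it reaches from about 0.425 to 1.125 m from the base axis. Payload 14.9 kg.
Tool frame: the origin (TCP) lies on the front face of the gripper's body, between the roots of the fingers; the fingertips stand 78 mm ahead of it and the grasp point (between the pads) lies 60 mm ahead of it; z points along the fingers, y is the line along which they close (so a half turn about z gives the same grasp; the last joint's range is limited). The gripper opens to 91 mm and grips with 3 to 60 N. Pads are 32 mm wide; open, the fingers measure 118 mm over their backs; the gripper's body (76 mm by 178 mm) begins 60 mm behind the grasp point.
Start: joints at [1.244, 0.379, 1.734, -0, 1.028, -0.033], TCP at [0.203, 0.67, 0.292] pointing down, gripper open.
Joint ranges: [-2.77, 2.77], [-0.74, 2.19], [0, 2.66], [-1.06, 4.2], [0.31, 2.87], [-3.08, 3.08]. Speed limits (rad/s): [1.89, 1.89, 2.39, 3.14, 3.14, 3.14].

### API

Orientations are given as a rotation vector (axis times angle).
In Python, from rig import bot, vision gives the robot as it stands. Calls block until the motion is done:
- bot.reach(position, orientation): joint-space move of the TCP to a pose.
- bot.movel(position, ori=None, vel=0.15): straight line of the TCP; ori=None keeps the orientation; vel is the mean speed in m/s.
- bot.set_joints(angles): joint-space move.
- bot.set_gripper(opening, grasp_force=None): opening from 0.0 (shut) to 1.0 (fully open); grasp_force is the grip in N (None keeps the last); returns when the fingers have stopped.
- bot.sleep(seconds).
- bot.solve_ik(position, orientation): joint angles nearest the present ones, or None.
- bot.read_state(): the state.
- vision.snapshot(name): name is "scene" or "top"; returns a dict with "color" (400x640x3 uint8, red, green, blue), "z_map" (400x640 float32, m along the optical axis (not along the pixel's ray), 0 where there is no reading), "intrinsics" (3x3 intrinsics, pixels), "rvec" (rotation vector, rad) and "tvec" (3), from world to camera coordinates, as OpenCV has them. Camera axes: x right, y down, z forward; pixel columns grow to the right and rows downward; lengths in m; the calibration is good to about 2 mm. A picture is of the moment at which its call begins.
A pose or a line that the arm cannot do raises bot.PlanningError and nothing moves.
- bot.sign_off(): hands the job in; it is judged then, once.
The state is a dict: "clock": time; "q": joint angles; "joint_velocities": joint speeds; "joint_torque": joint torques, N m; "tool_pos": TCP position; "tcp_rot": TCP orientation; "force": force on the tool from outside, world axes, zero at the start; "ft_torque": the same for the moment, N m; "opening": opening from 0.0 (shut) to 1.0 (fully open); "finger_force": force on a finger pad.
Only numpy, scipy, OpenCV 4.12 (cv2) and the standard library are available. Lean on these libraries where they do the work, as an engineer would, in place of code of your own. Each camera call takes 0.05 s, during which the arm holds its last target. There are 200 camera calls.

## Working session

There is one attempt and no reset: what is moved stays moved. The work goes in short steps, each a Python script; the robot and the scene stay as the last script left them, time stands still between calls to the robot, and variables do not carry over. Pictures are saved under pics/ and viewed, at most 10 in all, crops included, and the job is handed in when it is done.

```bash
mkdir -p pics; ls
python3 - <<'E'
from rig import bot,vision
import cv2,numpy as np
for n in("top","scene"):
    s=vision.snapshot(n); cv2.imwrite(f"pics/{n}0.png",s["color"][:,:,::-1]); np.savez(f"{n}0.npz",**s)
    print(n,s["intrinsics"].tolist(),s["rvec"],s["tvec"])
print(bot.read_state())
E
```

```text
pics
top [[360.92082000414456, 0.0, 322.0787292400748], [0.0, 360.92082000414456, 204.16661627652044], [0.0, 0.0, 1.0]] [ 2.18998225 -2.14719425  0.10169682] [0.00894232 0.54118238 1.21786149]
scene [[368.0477436356234, 0.0, 324.51954775892267], [0.0, 368.0477436356234, 203.68883568148937], [0.0, 0.0, 1.0]] [ 1.66415776  2.1576086  -0.6510153 ] [ 0.15074514 -0.40324124  1.39925572]
{'clock': 0.1, 'q': array([ 1.24369359e+00,  3.79367591e-01,  1.73473013e+00, -5.57020972e-06,
        1.02850282e+00, -3.32753033e-02]), 'joint_velocities': array([-0.00035887,  0.00015962, -0.00036628, -0.00072526,  0.00202875,
        0.00024848]), 'joint_torque': array([ 1.04602236e-04, -7.65046048e+01, -4.35299098e+01,  6.52051717e-02,
        3.98580520e-02,  1.94812844e-05]), 'tool_pos': array([0.20263076, 0.66973329, 0.29164195]), 'tcp_rot': array([-4.59854262e-01, -3.10757633e+00,  1.55880866e-03]), 'force': array([-0.07013703,  0.8046272 ,  0.46326445]), 'ft_torque': array([ 0.04549101, -0.06301811,  0.06269139]), 'finger_force': 0.0, 'opening': 1.0049265718103457}
```

View pics/top0.png

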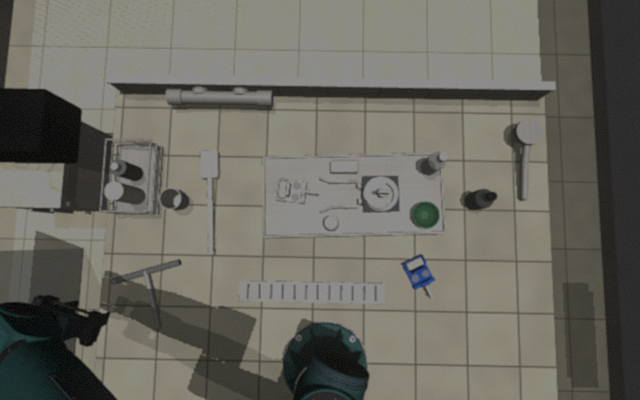

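View pics/scene0.png

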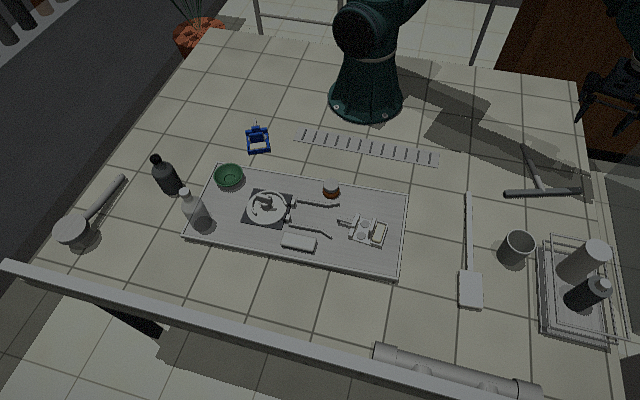

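The top view shows the shelf spanning px (264,157)–(444,236), the holder at about (292,190) and the cam at (380,193). The rails lie between them, and the blue look-alike is at (418,272). In the scene view, the holder is at (370,232) and the cam at (266,208).

```bash
cat > h.py <<'E'
import numpy as np,cv2
from scipy.spatial.transform import Rotation as R
def cloud(s):
    K=s["intrinsics"];z=s["z_map"];v,u=np.indices(z.shape)
    p=np.stack([(u-K[0,2])/K[0,0]*z,(v-K[1,2])/K[1,1]*z,z],-1)
    M=cv2.Rodrigues(s["rvec"])[0]; return (p-s["tvec"])@M
def px2w(s,uv,h):
    K=s["intrinsics"];M=cv2.Rodrigues(s["rvec"])[0];c=-M.T@s["tvec"]
    uv=np.atleast_2d(uv).astype(float)
    d=np.c_[(uv[:,0]-K[0,2])/K[0,0],(uv[:,1]-K[1,2])/K[1,1],np.ones(len(uv))]@M
    return c+d*((h-c[2])/d[:,2])[:,None]
def w2px(s,P): return cv2.projectPoints(np.atleast_2d(P).astype(float),s["rvec"],s["tvec"],s["intrinsics"],None)[0][:,0]
E
python3 - <<'E'
from h import *
s=dict(np.load("top0.npz"));c=cloud(s);ok=s["z_map"]>0
m=((c[...,2]>.02)&(c[...,2]<.2)&ok).astype(np.uint8);m[:140]=0;m[250:]=0;m[:,:255]=0;m[:,:][:,450:]=0
n,l,st,_=cv2.connectedComponentsWithStats(m);i=1+np.argmax(st[1:,4]);P=c[l==i]
pl=P[(P[:,2]<.036)];print("plate z",np.median(pl[:,2]),n,st[i])
r=cv2.minAreaRect(pl[:,:2].astype(np.float32)*1000);print(r)
hi=ok&(l==i)&(c[...,2]>.037)
mm=hi.astype(np.uint8);n,l2,st,_=cv2.connectedComponentsWithStats(mm)
for j in range(1,n):
    if st[j,4]>8:
        Q=c[l2==j];print(st[j],Q.mean(0).round(3),Q[:,2].max().round(3))
im=s["color"][150:242,258:450][:,:,::-1]
cv2.imwrite("pics/topcrop.png",cv2.resize(im,None,fx=4.1,fy=4.1,interpolation=cv2.INTER_CUBIC))
s=dict(np.load("scene0.npz"));im=s["color"][160:285,180:415][:,:,::-1]
cv2.imwrite("pics/scenecrop.png",cv2.resize(im,None,fx=3.4,fy=3.4,interpolation=cv2.INTER_CUBIC))
E
```

```text
plate z 0.029540022925009454 2 [  263   153   185    85 14728]
((576.8847045898438, -87.38693237304688), (282.9472351074219, 624.386962890625), 2.428602933883667)
[421 153  27  23 434] [ 0.668 -0.334  0.13 ] 0.198
[331 161  28  12 333] [ 0.669 -0.054  0.054] 0.062
[358 176  41  35 886] [ 0.579 -0.174  0.047] 0.102
[277 178  42  26 558] [0.583 0.121 0.052] 0.09
[320 178  38   6  86] [ 0.619 -0.032  0.045] 0.05
[413 202  27  27 505] [ 0.51  -0.333  0.049] 0.064
[321 206  38   8  90] [ 0.529 -0.038  0.044] 0.05
[324 216  15  15 181] [ 0.475 -0.011  0.07 ] 0.082
```

View pics/topcrop.png

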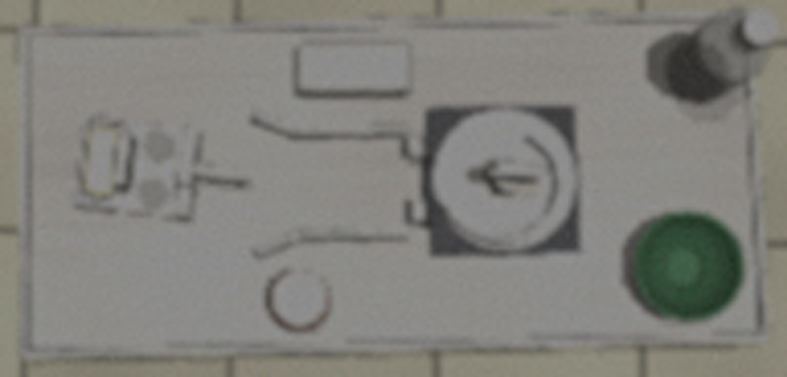

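View pics/scenecrop.png

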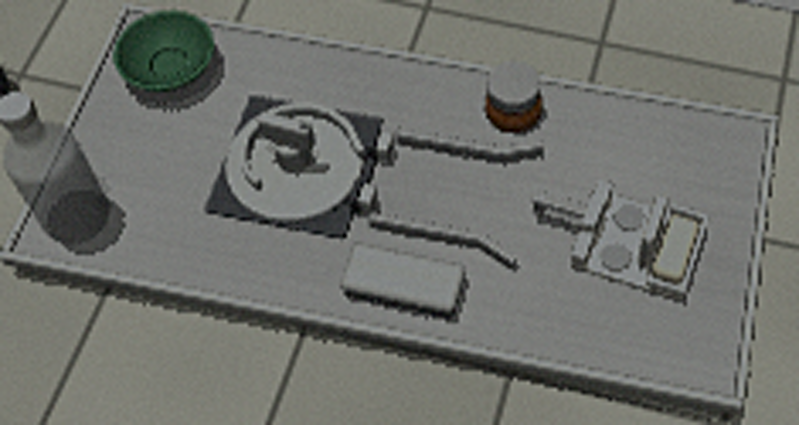

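The crops show the disc centred at px ≈(381,194) and the wing nearly along the shelf axis, with the dot end at crop (478,178). The rails are at crop y≈135 and 239, and the holder is yawed a few degrees with its bolt tip at crop (248,184).

```bash
cat > loc.py <<'E'
from h import *
def crop2px(p): p=np.atleast_2d(p).astype(float); return np.c_[258+(p[:,0]+.5)/4.1-.5,150+(p[:,1]+.5)/4.1-.5]
E
python3 - <<'E'
from loc import *
s=dict(np.load("top0.npz"));c=cloud(s);ok=s["z_map"]>0
f=lambda p,z:px2w(s,crop2px(p),z).round(4)[:,:2].tolist()
print("plate corners TL BL BR TR",f([(22,32),(27,352),(763,337),(741,16)],.03))
print("square",f([(427,108),(573,107),(580,253),(432,255)],.03))
print("disc",f([(505,180)],.04))
print("rails up/lo",f([(290,134),(405,135),(300,240),(405,238)],.046))
print("bolt",f([(195,179),(248,184)],.063))
for n in("top","scene"):
    s=dict(np.load(n+"0.npz"));c=cloud(s);ok=s["z_map"]>0
    def box(lo,hi): return ok&np.all((c>lo)&(c<hi),-1)
    T=c[box((.5,.05,.072),(.66,.2,.1))];B=c[box((.5,.02,.050),(.66,.09,.07))]
    W=c[box((.54,-.22,.08),(.62,-.13,.115))]
    Q=c[box((.54,-.30,.034),(.62,-.10,.045))]
    H=c[box((.5,-.0,.034),(.66,.2,.1))]
    for nm,X in(("tab",T),("bolt",B),("wing",W)):
        if len(X)<4: print(nm,len(X));continue
        m=X.mean(0);u,S,v=np.linalg.svd(X[:,:2]-m[:2],full_matrices=False)
        print(n,nm,len(X),m.round(4),"min",X.min(0).round(3),"max",X.max(0).round(3),"dir",v[0].round(3))
    print(n,"holder rect",cv2.minAreaRect((H[:,:2]*1000).astype(np.float32)))
    RU=c[box((.595,-.06,.038),(.635,.0,.05))];RL=c[box((.5,-.08,.038),(.545,-.01,.05))]
    for X in(RU,RL):
        if len(X)>8: print("rail",len(X),X.mean(0).round(4),np.polyfit(X[:,1],X[:,0],1).round(3))
s=dict(np.load("scene0.npz"));im=s["color"][180:260,235:400][:,:,::-1]
im=cv2.convertScaleAbs(im,alpha=1.5);cv2.imwrite("pics/sc2.png",cv2.resize(im,None,fx=4.8,fy=4.8,interpolation=cv2.INTER_CUBIC))
E
```

```text
plate corners TL BL BR TR [[0.7002, 0.2288], [0.4294, 0.2149], [0.454, -0.3969], [0.7257, -0.3818]]
square [[0.6414, -0.1159], [0.6446, -0.2392], [0.5211, -0.2449], [0.5169, -0.1212]]
disc [[0.5801, -0.1804]]
rails up/lo [[0.6144, -0.0004], [0.6154, -0.0962], [0.526, -0.0103], [0.5293, -0.0971]]
bolt [[0.5729, 0.0769], [0.5697, 0.0334]]
top tab 47 [0.5846 0.1333 0.0852] min [0.561 0.127 0.072] max [0.607 0.139 0.09 ] dir [-0.995  0.105]
top bolt 113 [0.5797 0.0722 0.0595] min [0.544 0.034 0.05 ] max [0.617 0.088 0.07 ] dir [-0.988 -0.154]
top wing 56 [ 0.5794 -0.1802  0.097 ] min [ 0.575 -0.201  0.085] max [ 0.585 -0.159  0.102] dir [ 0.006 -1.   ]
top holder rect ((579.5560302734375, 99.14414978027344), (195.98504638671875, 153.7259979248047), 89.4511489868164)
rail 38 [ 0.6173 -0.0284  0.0448] [-0.044  0.616]
rail 50 [ 0.531  -0.0442  0.0442] [-0.076  0.528]
scene tab 65 [0.59   0.1353 0.0854] min [0.565 0.129 0.072] max [0.613 0.141 0.091] dir [ 0.996 -0.092]
scene bolt 161 [0.5851 0.0726 0.0601] min [0.543 0.035 0.05 ] max [0.62  0.09  0.069] dir [0.779 0.627]
scene wing 105 [ 0.5835 -0.1782  0.0934] min [ 0.575 -0.202  0.08 ] max [ 0.588 -0.156  0.102] dir [0.025 1.   ]
scene holder rect ((578.8038330078125, 88.4993667602539), (175.44667053222656, 156.59463500976562), 89.94135284423828)
rail 70 [ 0.6191 -0.0296  0.0446] [-0.029  0.618]
rail 80 [ 0.5302 -0.0429  0.0439] [-0.175  0.523]
```

```bash
cat >> h.py <<'E'
cam=np.array([.5800,-.1803]); YAW=.0425
ex=np.array([-np.sin(YAW),np.cos(YAW)]); ey=np.array([-ex[1],ex[0]])
def sh(x,y=0): return cam+ex*(x+.1)+ey*y      # shelf xy -> world
def toshelf(p): d=np.asarray(p)[:2]-cam; return np.array([d@ex-.1,d@ey])
def ori(h):  # tool down, tool y at world heading h
    y=np.array([np.cos(h),np.sin(h),0]);z=np.array([0,0,-1.]);return R.from_matrix(np.c_[np.cross(y,z),y,z]).as_rotvec()
def brief(b): 
    s=b.read_state();print(round(s["clock"],2),"tool",s["tool_pos"].round(4),"shelf",toshelf(s["tool_pos"]).round(4),"F",s["force"].round(1),"T",s["ft_torque"].round(3),"op",round(s["opening"],3),"ff",round(s["finger_force"],1),"q6",s["q"][5].round(2));return s
E
python3 - <<'E'
from h import *
from rig import bot,vision
tab=np.array([.586,.134]);h=np.pi/2-.10
print(toshelf(tab))
bot.set_gripper(.55,12)
bot.reach([*tab,.22],ori(h)); brief(bot)
bot.movel([*tab,.137],vel=.12); brief(bot)
bot.set_gripper(0,12); brief(bot)
s=vision.snapshot("scene");im=s["color"][180:260,235:400][:,:,::-1]
im=cv2.convertScaleAbs(im,alpha=1.5);cv2.imwrite("pics/sc3.png",cv2.resize(im,None,fx=4.8,fy=4.8,interpolation=cv2.INTER_CUBIC))
E
```

```text
[ 0.21376127 -0.01934831]
3.23 tool [0.586  0.1347 0.2201] shelf [ 0.2144 -0.0193] F [ 0.3 -0.1  0.3] T [-0.002 -0.002 -0.081] op 0.547 ff 0.0 q6 -1.28
4.08 tool [0.5864 0.1341 0.1375] shelf [ 0.2139 -0.0197] F [0.4 0.2 0.7] T [ 0.025  0.045 -0.003] op 0.549 ff 0.0 q6 -1.28
4.77 tool [0.5861 0.134  0.1371] shelf [ 0.2138 -0.0194] F [-0.2  0.1  2.2] T [-0.015  0.081  0.022] op 0.107 ff 12.0 q6 -1.28
```

View pics/sc3.png

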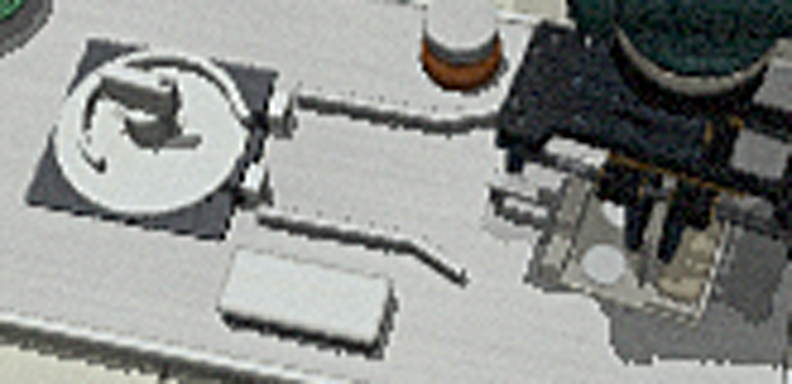

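The tab is gripped at 9.7 mm with the fingers either side of it (px ≈(655,215)); soap and wall are clear. Next I align it and slide it into the funnel.

Run:
```python
from h import *
from rig import bot,vision
h=np.pi/2+YAW; z=bot.read_state()["tool_pos"][2]
bot.movel([*sh(.20,-.0005),z],ori(h),vel=.05); brief(bot)
x=.20
for x in (.16,.13,.11,.095,.08,.07,.06):
    bot.movel([*sh(x,-.0005),z],vel=.06); s=brief(bot)
    if np.linalg.norm(s["force"][:2])>15: break
s=vision.snapshot("scene");im=s["color"][180:260,235:400][:,:,::-1]
im=cv2.convertScaleAbs(im,alpha=1.5);cv2.imwrite("pics/sc4.png",cv2.resize(im,None,fx=4.8,fy=4.8,interpolation=cv2.INTER_CUBIC))
```

```text
5.43 tool [0.5676 0.1193 0.1371] shelf [ 0.1999 -0.0003] F [-4.2 -2.9  5.3] T [-0.417  0.559 -0.035] op 0.11 ff 12.0 q6 -1.45
6.25 tool [0.5695 0.0792 0.1371] shelf [ 0.1598 -0.0005] F [-0.2 -3.1  0.7] T [-0.376 -0.041  0.028] op 0.112 ff 12.0 q6 -1.51
6.9 tool [0.5708 0.0491 0.1371] shelf [ 0.1296 -0.0005] F [ 1.  -2.8  2.7] T [-0.361 -0.057 -0.023] op 0.114 ff 12.0 q6 -1.57
7.38 tool [0.5716 0.029  0.1371] shelf [ 0.1095 -0.0005] F [-0.1 -3.3  1.4] T [-0.376 -0.011  0.025] op 0.106 ff 12.0 q6 -1.6
7.78 tool [0.5723 0.014  0.1371] shelf [ 0.0945 -0.0005] F [-0.9 -2.2  1.5] T [-0.399 -0.012  0.016] op 0.108 ff 12.0 q6 -1.63
8.18 tool [ 0.5729 -0.001   0.1371] shelf [ 0.0795 -0.0005] F [ 0.7 -2.7  2.5] T [-0.434 -0.008 -0.015] op 0.109 ff 12.0 q6 -1.65
8.5 tool [ 0.5733 -0.0109  0.1371] shelf [ 0.0696 -0.0005] F [ 0.7 -2.6  2.3] T [-0.367 -0.027 -0.036] op 0.107 ff 12.0 q6 -1.67
8.82 tool [ 0.5737 -0.0208  0.1371] shelf [ 0.0596 -0.0005] F [-0.1 -2.2  2.4] T [-0.419 -0.051  0.005] op 0.111 ff 12.0 q6 -1.69
```

View pics/sc4.png

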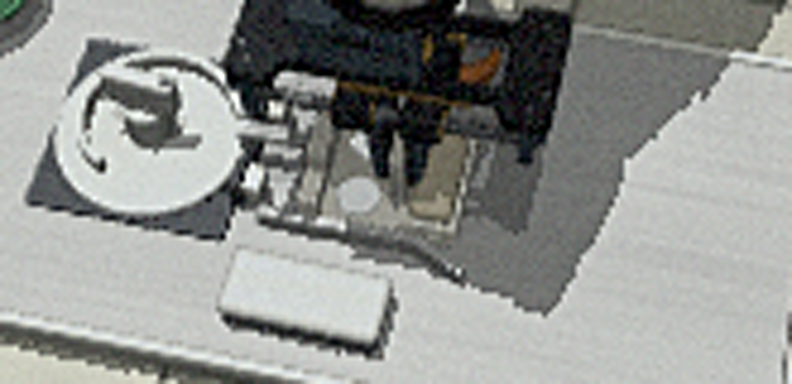

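The holder is squarely between the rails, with the bolt reaching the disc at px (245,130). I'll keep going in small steps until the pads are felt.

Run:
```python
from h import *
from rig import bot,vision
z=bot.read_state()["tool_pos"][2]
f=lambda:np.mean([bot.read_state()["force"][:2]@ex for _ in range(1)])
bot.movel([*sh(.046,-.0005),z],vel=.05); brief(bot);f0=-2.5
x=.046
while x>.031:
    x-=.001; bot.movel([*sh(x,-.0005),z],vel=.03); s=bot.read_state();F=s["force"][:2]@ex
    print(round(x,4),toshelf(s["tool_pos"])[0].round(4),F.round(1),(s["force"][:2]@ey).round(1))
    if abs(F-f0)>7: break
brief(bot)
```

```text
9.3 tool [ 0.5743 -0.0349  0.1371] shelf [ 0.0455 -0.0005] F [-0.1 -2.9  1.9] T [-0.395 -0.035  0.035] op 0.109 ff 12.0 q6 -1.71
0.045 0.045 -2.3 -0.4
0.044 0.0441 1.0 -0.9
0.043 0.043 1.8 -0.4
0.042 0.0419 1.1 -0.8
0.041 0.0409 1.7 0.2
0.04 0.0399 0.3 0.7
0.039 0.0389 0.4 0.2
0.038 0.0379 0.8 0.0
0.037 0.0369 0.5 -0.2
0.036 0.0362 4.3 -0.9
0.035 0.0357 11.0 -1.1
12.05 tool [ 0.5748 -0.0447  0.1371] shelf [ 0.0357 -0.0006] F [ 0.6 11.   2.6] T [ 2.074 -0.071 -0.171] op 0.108 ff 12.0 q6 -1.73
```

Pads touched at tab x≈36 mm, so the pin is about 39 mm from the cam axis. Next I release and grip the wing.

Run:
```python
from h import *
from rig import bot,vision
z=bot.read_state()["tool_pos"][2]
bot.movel([*sh(.0364,-.0005),z],vel=.03)
bot.set_gripper(.5); p=bot.read_state()["tool_pos"]
bot.movel([p[0],p[1],.24],vel=.15); brief(bot)
h=-np.pi/2+YAW-.05+0  # tool y perpendicular to wing => wing heading +-pi/2
h=(np.pi/2+YAW-.05)-np.pi/2
C=[.5808,-.1798]
for hh in(h,h+np.pi):
    q=bot.solve_ik([*C,.146],ori(hh));print(hh,None if q is None else np.round(q,2))
```

```text
13.84 tool [ 0.5743 -0.0439  0.2392] shelf [ 0.0365 -0.0001] F [-0.   0.7 -0.9] T [0.035 0.053 0.043] op 0.498 ff 0.0 q6 -1.73
-0.007500000000000062 [-0.34  0.45  1.97 -0.    0.73 -0.33]
3.134092653589793 [-0.34  0.45  1.97  0.    0.73  2.81]
```

```bash
cat >> h.py <<'E'
def tq(bot,n=8):
    a=[]
    for _ in range(n):
        bot.sleep(.03);s=bot.read_state();a.append([s["ft_torque"][2],s["joint_torque"][5],*s["force"]])
    return np.mean(a,0),s
E
python3 - <<'E'
from h import *
from rig import bot,vision
C=[.5808,-.1798];h=-.0075
bot.reach([*C,.22],ori(h)); print(tq(bot)[0].round(3))
bot.movel([*C,.147],vel=.12); brief(bot)
bot.set_gripper(0,6); brief(bot)
bot.set_gripper(0,35); s=brief(bot)
print(tq(bot)[0].round(3))
q=s["q"].copy();q0=q[5]
for d in (.1,.3,.6,.9,1.2,1.5,1.75):
    q[5]=q0+d;bot.set_joints(q);m,s=tq(bot,4);print(round(s["clock"],2),d,s["q"][5]-q0,m.round(3),round(s["opening"],3))
    if abs(m[0])>.3: break
brief(bot)
E
```

```text
[ 0.009 -0.01   0.138 -0.123 -0.054]
16.13 tool [ 0.5811 -0.1799  0.1474] shelf [-0.0997 -0.0011] F [ 0.2 -0.4  0.4] T [-0.113  0.043  0.01 ] op 0.5 ff 0.0 q6 -0.33
16.57 tool [ 0.5811 -0.1799  0.1475] shelf [-0.0997 -0.0012] F [0.7 0.3 3.6] T [-0.083 -0.084 -0.032] op 0.289 ff 6.0 q6 -0.33
16.85 tool [ 0.5813 -0.1803  0.1485] shelf [-0.1    -0.0013] F [-5.6 -1.5 21.4] T [-0.189  1.387 -0.014] op 0.129 ff 46.1 q6 -0.33
[ 1.0000e-02  1.8000e-02 -6.5090e+00 -1.2360e+00  2.0877e+01]
17.5 0.1 0.09748006715609556 [ 0.01   0.147 -0.357 -0.348  2.608] 0.132
17.94 0.3 0.29592452474226566 [ 0.013  0.142  0.068 -0.084  2.663] 0.129
18.47 0.6 0.5960196300730218 [ 0.032  0.082  2.207 -1.96   0.988] 0.127
18.99 0.9 0.8935259466959962 [-0.022  0.058  4.597 -3.402 -1.007] 0.127
19.52 1.2 1.1935070723743209 [-0.041  0.048  4.661 -4.684 -1.713] 0.124
20.04 1.5 1.4935071415106929 [-0.018  0.048  4.139 -6.245 -2.005] 0.131
20.52 1.75 1.743548059487512 [-0.044  0.061  4.244 -7.721 -2.765] 0.13
20.52 tool [ 0.5816 -0.1808  0.1486] shelf [-0.1005 -0.0016] F [ 4.1 -7.8 -3.1] T [-1.215 -0.286 -0.041] op 0.13 ff 42.3 q6 1.41
```

Run:
```python
from h import *
from rig import bot,vision
s=bot.read_state();q0=-.33
p=s["tool_pos"]+[.0003,-.0007,0]
bot.movel(p,vel=.01); m,s=tq(bot);print(m.round(3))
q=s["q"].copy()
for d in np.arange(1.9,3.35,.1):
    q[5]=q0+d;bot.set_joints(q);m,s=tq(bot,5);print(round(s["clock"],2),round(d,2),(s["q"][5]-q0).round(3),m.round(3),round(s["opening"],3))
    if m[0]>.15 or abs(m[1])>.2: break
```

```text
[ 0.013 -0.044  0.474  5.423  4.104]
21.52 1.9 1.896 [0.02  0.103 1.431 0.293 1.718] 0.133
21.93 2.0 1.997 [ 0.046  0.094  0.863 -1.28   2.039] 0.132
22.35 2.1 2.097 [ 0.006  0.085 -0.007 -2.711  2.256] 0.131
22.77 2.2 2.197 [-0.027  0.059 -0.955 -5.042  2.438] 0.126
23.18 2.3 2.298 [-0.127 -0.069 -1.938 -5.486  2.884] 0.127
23.6 2.4 2.398 [-0.124 -0.068 -2.077 -5.695  3.188] 0.129
24.02 2.5 2.498 [-0.244 -0.182 -2.422 -5.673  3.311] 0.131
24.43 2.6 2.598 [-0.242 -0.16  -2.81  -5.836  3.714] 0.131
24.85 2.7 2.699 [-0.369 -0.298 -3.041 -5.483  4.114] 0.13
```

Run:
```python
from h import *
from rig import bot,vision
s=brief(bot);M=R.from_rotvec(s["tcp_rot"]).as_matrix();print(np.arctan2(M[1,1],M[0,1]),s["q"])
print(tq(bot,15)[0].round(3))
for n in("scene","top"):
    s=vision.snapshot(n);np.savez(n+"1.npz",**s)
    im=s["color"][180:260,235:400] if n=="scene" else s["color"][150:240,270:435]
    im=cv2.convertScaleAbs(im[:,:,::-1],alpha=1.5);cv2.imwrite(f"pics/{n}5.png",cv2.resize(im,None,fx=4.8,fy=4.8,interpolation=cv2.INTER_CUBIC))
```

```text
24.85 tool [ 0.5815 -0.1812  0.1485] shelf [-0.1009 -0.0015] F [-2.5 -5.9  4.6] T [-1.06   0.764 -0.351] op 0.13 ff 42.3 q6 2.37
-2.708701550063641 [-3.40262699e-01  4.42495251e-01  1.96708407e+00 -1.34381403e-04
  7.32213175e-01  2.36853881e+00]
[-0.355 -0.351 -3.14  -5.752  3.926]
```

View pics/scene5.png

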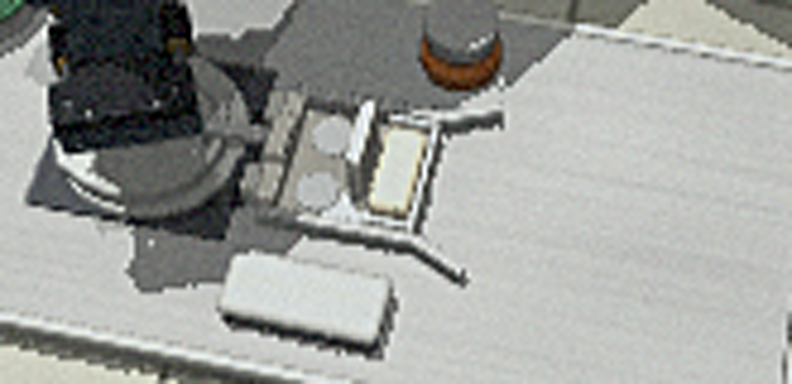

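The holder sits straight against the pads and the wing is gripped. The torque has grown, but its sign is opposite to what I'd expect for resistance, so I'll probe with small steps back and forth before going further.

Run:
```python
from h import *
from rig import bot,vision
q=bot.read_state()["q"].copy();a=q[5]
for d in (-.02,-.04,-.06,-.08,-.06,-.04,-.02,0):
    q[5]=a+d;bot.set_joints(q);s0=bot.read_state();m,s=tq(bot,5)
    print(round(s["clock"],2),d,(s["q"][5]-a).round(4),"imm",s0["ft_torque"][2].round(3),s0["joint_torque"][5].round(3),"set",m.round(3))
```

```text
25.87 -0.02 -0.0204 imm 0.392 0.254 set [ 0.43   0.377 -2.01  -4.529  3.37 ]
26.28 -0.04 -0.0401 imm 0.308 0.219 set [ 0.307  0.288 -2.386 -4.572  3.66 ]
26.7 -0.06 -0.0603 imm 0.324 0.273 set [ 0.347  0.334 -2.128 -4.958  3.913]
27.12 -0.08 -0.0803 imm 0.398 0.307 set [ 0.36   0.352 -1.918 -5.127  3.645]
27.53 -0.06 -0.0602 imm -0.07 0.036 set [-0.035 -0.039 -2.333 -4.731  3.811]
27.95 -0.04 -0.0405 imm -0.012 0.005 set [-0.074 -0.073 -1.638 -5.077  3.539]
28.37 -0.02 -0.0206 imm -0.146 -0.065 set [-0.159 -0.137 -1.925 -5.196  3.646]
28.78 0 -0.0007 imm -0.11 -0.029 set [-0.093 -0.101 -2.18  -4.813  4.016]
```

Torque grows from a turn of about 2.2, at the expected rate. To get a cleaner load curve, I'll back off below the onset, recentre, and approach again in finer steps.

Run:
```python
from h import *
from rig import bot,vision
q=bot.read_state()["q"].copy();q0=-.33
def go(d,n=4):
    q[5]=q0+d;bot.set_joints(q);m,s=tq(bot,n);print(round(s["clock"],2),round(d,3),(q[5]-s["q"][5]).round(5),m.round(3));return m
go(2.4);go(2.1)
s=bot.read_state();bot.movel(s["tool_pos"]+[s["force"][0]*6e-5,s["force"][1]*6e-5,0],vel=.01)
q=bot.read_state()["q"].copy()
for d in np.arange(2.15,2.62,.05):
    m=go(d)
    if m[0]<-.3:break
```

```text
29.31 2.4 -0.00291 [ 0.257  0.174  0.203 -3.774  2.162]
29.83 2.1 -0.00377 [ 0.086  0.005  2.251 -1.323  0.339]
30.47 2.15 0.00093 [-0.058  0.004  1.312 -1.322  2.414]
30.85 2.2 0.00134 [-0.111 -0.038  0.245 -1.848  2.404]
31.23 2.25 0.00138 [-0.098 -0.044  0.195 -2.083  2.809]
31.62 2.3 0.00138 [-0.142 -0.096 -1.027 -2.479  3.154]
32.0 2.35 0.00142 [-0.046 -0.022 -1.203 -2.901  3.801]
32.38 2.4 0.00133 [-0.182 -0.142 -2.307 -3.018  4.951]
32.77 2.45 0.00103 [-0.15  -0.132 -2.982 -3.515  4.987]
33.15 2.5 0.0009 [-0.287 -0.239 -2.769 -3.993  5.478]
33.53 2.55 0.00103 [-0.196 -0.174 -2.645 -3.851  5.252]
33.92 2.6 0.00123 [-0.015  0.013 -3.295 -3.73   5.89 ]
```

The moving-torque envelope is about 0.29 N m at 2.5 and 0.37 at 2.7, with onset near 2.1. That puts the pull at about 20 N near a turn of 2.5, so I'll settle there and release.

Run:
```python
from h import *
from rig import bot,vision
q=bot.read_state()["q"].copy();q0=-.33
q[5]=q0+2.5;bot.set_joints(q);print(tq(bot)[0].round(3))
bot.set_gripper(.2);bot.set_gripper(.5);brief(bot)
p=bot.read_state()["tool_pos"];bot.movel([p[0],p[1],.24],vel=.15)
bot.reach([.45,.25,.3],ori(np.pi/2));brief(bot)
for n in("scene","top"):
    s=vision.snapshot(n);c=cloud(s);ok=s["z_map"]>0
    def box(lo,hi): return ok&np.all((c>lo)&(c<hi),-1)
    for nm,X in(("wing",c[box((.54,-.22,.08),(.62,-.13,.115))]),("tab",c[box((.5,-.09,.078),(.66,.02,.1))])):
        m=X.mean(0);v=np.linalg.svd(X[:,:2]-m[:2],full_matrices=False)[2][0]
        print(n,nm,len(X),m.round(4),v.round(3),toshelf(m).round(4))
    if n=="scene":
        im=cv2.convertScaleAbs(s["color"][180:260,235:400][:,:,::-1],alpha=1.5);cv2.imwrite("pics/f.png",cv2.resize(im,None,fx=4.8,fy=4.8,interpolation=cv2.INTER_CUBIC))
```

```text
[ 0.354  0.29  -1.703 -2.837  4.511]
35.37 tool [ 0.5814 -0.1812  0.1484] shelf [-0.1009 -0.0014] F [-0.4  0.1  0.4] T [ 0.054  0.178 -0.009] op 0.502 ff 0.0 q6 2.17
38.88 tool [0.4501 0.2499 0.2999] shelf [0.3353 0.1115] F [ 0.6 -1.3  0.1] T [ 0.031 -0.039 -0.035] op 0.504 ff 0.0 q6 -1.11
scene wing 110 [ 0.5829 -0.1778  0.093 ] [ 0.587 -0.81 ] [-0.0977 -0.003 ]
scene tab 59 [ 0.5779 -0.043   0.086 ] [0.999 0.033] [ 0.0373 -0.0037]
top wing 52 [ 0.5793 -0.1797  0.0969] [-0.601  0.799] [-0.0994  0.0007]
top tab 41 [ 0.5753 -0.0455  0.0866] [-1.    -0.015] [ 0.0349 -0.001 ]
```

View pics/f.png

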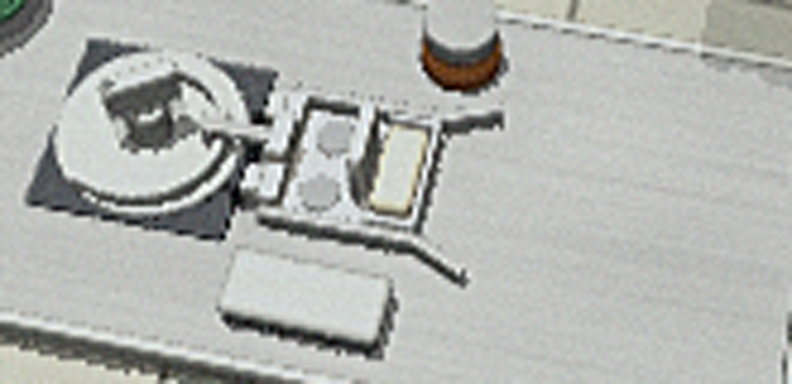

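The wing is at about 2.5 rad and the holder is straight and seated against the pads; the bystanders are undisturbed. The torques put the pull on the upper half of the band (20–24 N), so I'll ease it back 0.08 rad to centre it.

Run:
```python
from h import *
from rig import bot,vision
C=[.5814,-.1812]
bot.reach([*C,.24],ori(-.0075-2.5)); s=brief(bot)
bot.movel([*C,.1485],vel=.12)
bot.set_gripper(0,35); print(tq(bot)[0].round(3))
q=bot.read_state()["q"].copy();q[5]-=.08;bot.set_joints(q);print(tq(bot)[0].round(3))
bot.set_gripper(.2);bot.set_gripper(.5)
p=bot.read_state()["tool_pos"];bot.movel([p[0],p[1],.24],vel=.15)
bot.reach([.45,.25,.3],ori(np.pi/2));brief(bot)
s=vision.snapshot("top");c=cloud(s);X=c[(s["z_map"]>0)&np.all((c>(.54,-.22,.08))&(c<(.62,-.13,.115)),-1)]
v=np.linalg.svd(X[:,:2]-X[:,:2].mean(0),full_matrices=False)[2][0];print(v)
print("turn",(np.pi/2+YAW-np.arctan2(v[1],v[0]))%np.pi)
bot.sleep(.5);bot.sign_off()
```

```text
41.74 tool [ 0.5815 -0.181   0.2401] shelf [-0.1007 -0.0014] F [-0.2  0.4  0.2] T [ 0.045  0.14  -0.018] op 0.5 ff 0.0 q6 2.17
[ 0.165  0.157 -0.496  0.621  4.174]
[ 0.315  0.269 -0.561  0.812  3.358]
48.43 tool [0.4501 0.2498 0.2999] shelf [0.3353 0.1115] F [ 0.3  0.8 -0.6] T [0.036 0.069 0.033] op 0.501 ff 0.0 q6 -1.11
[-0.65187348  0.75832774]
turn 2.4740402850150836
the job is handed in; nothing more can be done
```

I handed the job in at about 49 s: the holder is seated straight against the pads, the cam is at about 2.47 rad and I estimate the pull at about 20 N. That pull comes from noisy torque readings, not a direct measurement. The gripper let go and moved clear, I saw no bystander moved, and no verdict was shown.

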